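# Show the shopkeeper the spare label roll

## Task

The price gun has run out of labels, and the spare roll of labels lies in one of the two top drawers of the small-parts cabinet, which were both left open. Gently push the top drawer without the roll fully shut, then point straight down at the middle of the roll with the fingertips one to three centimetres above it, and stay still there for three seconds so that the shopkeeper sees which drawer to reach into. Leave the roll's drawer open as it is, touch none of the things in the drawers, and leave everything else where it stands.

Things in the scene. Friction and masses are not known exactly. Their poses are not given: they have to be found in the camera images.
- drawer_cabinet: Small-parts cabinet, 213 deep x 280 wide x 236 mm high, two columns of three white drawers, fixed. Origin: centre of its underside on the table; x to its back (drawers open towards -x), y to its left as the robot sees it. Shell's front edge at its x = -0.094. Top drawers: floor 161 mm above the underside, side walls up to 222, front panel 159 to 230 mm, 125 mm wide inside.
- drawer_cabinet_drawer_4 (a joint): opening of the top left drawer (+y side of the cabinet), m: 0 shut, 0.13 fully open. It runs easily (under 1 N) against a hard stop at 0 and stays where it is left. Starts 0.105 to 0.128.
- drawer_cabinet_drawer_5 (a joint): opening of the top right drawer (-y side of the cabinet), m: 0 shut, 0.13 fully open. It runs easily (under 1 N) against a hard stop at 0 and stays where it is left. Starts 0.105 to 0.128.
- drawer_cabinet_drawer_3 (a joint): opening of the drawer under the top right one, m; 0: shut, as it starts and is to stay. The other three lower drawers are fixed.
- left_front (a point): point on the outer face of the top left drawer's front panel, at mid-width (the panel is 131 mm wide), 203 mm above the cabinet's underside; moves with the drawer (shut, at x = -0.0955, y = 0.069 in the cabinet). A flat pull lip 56 mm wide juts 12 mm out of the panel 173 to 177 mm above the underside; above it the panel is free for pushing. Axes as the cabinet's.
- right_front (a point): the same point on the top right drawer's front panel (shut, at x = -0.0955, y = -0.069 in the cabinet).
- label_roll: the spare roll of price labels: a flat yellow roll with a brown hollow core, 56 mm across, 22 mm high, 0.05 kg, lying flat and loose on the floor of one of the two top drawers. Origin: centre of its underside.
- roll_top (a point): centre of the label roll's upper face, 22 mm above its underside.
- coin_pouch: a flat oval coin pouch, 42 x 60 x 13 mm, lying in the other top drawer. Origin: centre of its underside.
- badge_tin: a small round flat tin, 38 mm across, 12 mm high, in one of the two top drawers, perhaps beside the roll. Origin: centre of its underside.
- die: a die, 25 mm, in one of the two top drawers, not the one with the badge tin. Origin: centre of its underside.
- masking_tape: a roll of masking tape, a ring 94 mm across, 19 mm high, lying on top of the cabinet; not the roll that is wanted. Origin: centre of its underside.
- price_gun: the price-label gun, 117 x 242 x 40 mm, lying on its side on the table. Bystander.
- stapler: a desk stapler, 32 x 135 x 50 mm, on the table. Bystander.
- tape_dispenser: a tape dispenser, 44 x 150 x 84 mm, on the table. Bystander.
- receipt_pad: a receipt pad, 125 x 74 x 11 mm, on the table. Bystander.
- marker_3: a marker pen, 19 x 142 x 20 mm, on the table. Bystander.
- table_can_3: a small paint can, 75 mm across, 76 mm high, on the table. Bystander.

How it is judged:
On the way, in this order (a step that is already met when the one before it is completed fails the run):
1. the top drawer without the label roll is fully shut (within 4 mm) (((y of label_roll in the frame of drawer_cabinet above 0 m and value of joint drawer_cabinet_drawer_5 below 0.004 m) or (y of label_roll in the frame of drawer_cabinet below 0 m and value of joint drawer_cabinet_drawer_4 below 0.004 m))), for 0.2 s.
2. the tool points down (within about 45 degrees) at the roll: TCP within 22 mm of the roll's centre seen from above and 21 to 70 mm above its upper face (fingertips about 2 to 51 mm above it), for 2.5 s (horizontal distance between the grasp point and roll_top below 0.022 m and z of the grasp point in the frame of roll_top between 0.021 and 0.07 m and angle between the grasp point's own z axis and vertical above 2.35 rad and ((y of label_roll in the frame of drawer_cabinet above 0 m and value of joint drawer_cabinet_drawer_5 below 0.004 m) or (y of label_roll in the frame of drawer_cabinet below 0 m and value of joint drawer_cabinet_drawer_4 below 0.004 m)) and ((y of label_roll in the frame of drawer_cabinet above 0 m and value of joint drawer_cabinet_drawer_4 above 0.09 m) or (y of label_roll in the frame of drawer_cabinet below 0 m and value of joint drawer_cabinet_drawer_5 above 0.09 m))), for 2.5 s.
At the end, for the whole second after the job is handed in: The top drawer without the label roll is within 4 mm of shut; the drawer with the roll is still open by more than 90 mm and the roll lies untouched within it (moved less than 8 mm) (((y of label_roll in the frame of drawer_cabinet above 0 m and value of joint drawer_cabinet_drawer_5 below 0.004 m) or (y of label_roll in the frame of drawer_cabinet below 0 m and value of joint drawer_cabinet_drawer_4 below 0.004 m)) and ((y of label_roll in the frame of drawer_cabinet above 0 m and value of joint drawer_cabinet_drawer_4 above 0.09 m) or (y of label_roll in the frame of drawer_cabinet below 0 m and value of joint drawer_cabinet_drawer_5 above 0.09 m)) and distance of label_roll from where it was at the start of the episode below 0.008 m and linear speed of label_roll below 0.02 m/s).
It fails at once if anything lying in the top drawers is touched by the robot (contact force between any of the arm, the fingers and label_roll above 0.3 N or contact force between any of the arm, the fingers and coin_pouch above 0.3 N or contact force between any of the arm, the fingers and badge_tin above 0.3 N or contact force between any of the arm, the fingers and die above 0.3 N).
It fails at once if the label roll or its drawer is moved by more than 8 mm (distance of label_roll from where it was at the start of the episode above 0.008 m or (y of label_roll in the frame of drawer_cabinet above 0 m and distance of left_front from where it was at the start of the episode above 0.008 m) or (y of label_roll in the frame of drawer_cabinet below 0 m and distance of right_front from where it was at the start of the episode above 0.008 m)).
It fails at once if something in the top drawers is lifted or carried (height (world z) of any of label_roll, coin_pouch, badge_tin, die above 0.19 m).
It fails at once if the drawer is slammed (faster than 0.4 m/s) (velocity of joint any of drawer_cabinet_drawer_4, drawer_cabinet_drawer_5 below -0.4 m/s).
It fails at once if a bystander on the table or the cabinet is moved by more than 15 mm, or the drawer under the top right one is pulled out (value of joint drawer_cabinet_drawer_3 above 0.01 m or distance of any of masking_tape, price_gun, stapler, tape_dispenser, receipt_pad, marker_3, table_can_3 from where it was at the start of the episode above 0.015 m).
It also fails if it takes over 48 s, if anything falls off the work surface, if the arm or the gripper's body presses on something with over 40 N, if the wrist force passes 120 N, or if a joint passes its speed limit or range.

## Robot

A 7-joint arm with a two-finger parallel gripper is mounted at the origin on a cart in front of the work surface, level with it; the furniture and walls round the work are solid. World frame = base frame: x ahead of the robot, y to its left, z up, the work surface at z = 0. Lengths are in m, angles in rad, forces in N, time in s.
With the tool pointing down it reaches from about 0.425 to 0.95 m from the base axis. Payload 4.7 kg.
Tool frame: the origin (TCP) lies between the finger pads, 19 mm behind the fingertips; this is the grasp point; z points along the fingers, y is the line along which they close (so a half turn about z gives the same grasp; the last joint's range is limited). The gripper opens to 85 mm and grips with 20 to 120 N. Pads are 22 mm wide; open, the fingers measure 114 mm over their backs; the gripper's body (76 mm by 85 mm) begins 54 mm behind the grasp point. The pads swing forward as they close: fully open they stand 13 mm farther back than shut.
Start: joints at [1.224, 0.469, -0.049, 1.532, 0.024, 1.141, -0.082], TCP at [0.211, -0.641, 0.25] pointing down, gripper open.
Joint ranges: [-2.59, 2.59], [-0.33, 1.99], [-1.39, 1.29], [0.1, 2.45], [-1.04, 4.18], [0.21, 1.99], [-2.66, 2.66]. Speed limits (rad/s): [2.57, 2.57, 3.14, 3.14, 3.14, 3.14, 3.14].

## Interface

Orientations are given as [roll, pitch, yaw] about the fixed x, y, z axes, in that order (R = Rz(yaw) Ry(pitch) Rx(roll)).
In Python, from plant import * gives the robot as it stands. Calls block until the motion is done:
- goto(position, orientation): joint-space move of the TCP to a pose.
- move_straight(position, vel=0.15, attitude=None, contact_N=None): straight line of the TCP; attitude=None keeps the orientation; vel is the mean speed in m/s. With contact_N (N) it stops when the force on the tool has changed by that much, and returns True; else False.
- move_joints(angles): joint-space move.
- grip(opening, strength=None): opening from 0.0 (shut) to 1.0 (fully open); strength is the grip in N (None keeps the last); returns when the fingers have stopped.
- sleep(seconds).
- inverse_kinematics(position, orientation): joint angles nearest the present ones, or None.
- grab_frame(name): name is "scene" or "top" or "wrist"; returns a dict with "image" (480x640x3 uint8, red, green, blue), "range_z" (480x640 float32, m along the optical axis (not along the pixel's ray), 0 where there is no reading), "fx", "fy", "cx", "cy" (pixels), "R" (3x3) and "t" (3): a world point X has camera coordinates R X + t. Camera axes: x right, y down, z forward; pixel columns grow to the right and rows downward; lengths in m; the calibration is good to about 2 mm. The wrist camera is an equidistant fisheye: a pixel r from the principal point sees the ray r / f radians off the axis. A picture is of the moment at which its call begins.
A pose or a line that the arm cannot do raises IKError and nothing moves.
- close_job(): hands the job in; it is judged then, once.
Trained networks look in a picture, given as the dict that the camera call returned (one of the last four; its "shot" number tells which), for a name from the list of things; names that differ only in an ending like _2 or _b are one class to them, and where a whole thing is asked for, a point or a joint stands for the part that bears it (a point fixed in the world has none). Each returns a list of dicts, best first, with "p" (0 to 1); they miss things now and then, are a little off and sometimes report something else, mostly with a low value. They report only what shows in the picture. A call takes as long as a camera call.
- masks_of(picture, label): "pixels" (480x640 bool, what is visible of it) and "extent" ([centre column, centre row, width, height] in pixels, round what is visible of it).
Readings, each from a call of its own:
- read_t(): time.
- read_joint_pos(): joint angles.
- read_joint_velocities(): joint speeds.
- read_effort(): joint torques, N m.
- read_tcp_pos(): TCP position.
- read_tcp_rot(): TCP orientation.
- read_wrist_force(): force on the tool from outside, world axes, zero at the start.
- read_torque(): the same for the moment, N m.
- read_opening(): opening from 0.0 (shut) to 1.0 (fully open).
- read_gripper_force(): force on a finger pad.
Only numpy, scipy, OpenCV 4.12 (cv2) and the standard library are available. Lean on these libraries where they do the work, as an engineer would, in place of code of your own. Each camera call takes 0.05 s, during which the arm holds its last target. There are 200 camera calls.

## Working session

There is one attempt and no reset: what is moved stays moved. The work goes in short steps, each a Python script; the robot and the scene stay as the last script left them, time stands still between calls to the robot, and variables do not carry over. Pictures are saved under pics/ and viewed, at most 10 in all, crops included, and the job is handed in when it is done.

```bash
mkdir -p pics
cat > h.py <<'E'
from plant import *
import numpy as np, cv2
def cloud(f,m):
    v,u=np.nonzero(m&(f["range_z"]>0)); z=f["range_z"][v,u]
    c=np.stack([(u-f["cx"])/f["fx"]*z,(v-f["cy"])/f["fy"]*z,z],1)
    return (c-f["t"])@f["R"]
def save(f,n): cv2.imwrite("pics/"+n,f["image"][:,:,::-1])
E
python3 - <<'E'
from h import *
for n in ("top","scene"):
    f=grab_frame(n); save(f,n+"0.png")
    print(n,f["R"].round(2).tolist(),f["t"].round(2))
    for l in ("label_roll","coin_pouch","badge_tin","die","masking_tape","left_front","right_front","drawer_cabinet"):
        for d in masks_of(f,l)[:2]:
            P=cloud(f,d["pixels"])
            if len(P): print(l,round(d["p"],2),np.round(d["extent"]),len(P),"med",np.median(P,0).round(3),"lo",np.percentile(P,2,0).round(3),"hi",np.percentile(P,98,0).round(3))
print(read_t())
E
```

```text
top [[0.01, -1.0, -0.01], [-1.0, -0.01, -0.07], [0.07, 0.01, -1.0]] [0.09 0.6  1.4 ]
label_roll 0.88 [231. 265.  28.  27.] 579 med [0.547 0.264 0.183] lo [0.522 0.236 0.162] hi [0.573 0.29  0.188]
coin_pouch 0.93 [280. 261.  29.  24.] 423 med [0.559 0.171 0.174] lo [0.538 0.148 0.169] hi [0.579 0.194 0.179]
coin_pouch 0.46 [368. 316.  37.  57.] 823 med [ 0.44  -0.026  0.045] lo [ 0.384 -0.064  0.003] hi [0.497 0.011 0.054]
badge_tin 0.48 [306. 251.  21.  18.] 276 med [0.578 0.111 0.173] lo [0.561 0.095 0.161] hi [0.597 0.127 0.178]
die 0.74 [248. 214. 150. 175.] 20539 med [0.654 0.219 0.235] lo [0.491 0.091 0.158] hi [0.807 0.357 0.241]
die 0.42 [202. 259.  11.   9.] 107 med [0.558 0.323 0.186] lo [0.55  0.313 0.181] hi [0.568 0.334 0.19 ]
masking_tape 0.7 [238. 164.  52.  48.] 874 med [0.74  0.242 0.255] lo [0.696 0.2   0.239] hi [0.785 0.288 0.261]
left_front 0.82 [218. 265.  70.  71.] 3730 med [0.546 0.299 0.163] lo [0.483 0.219 0.156] hi [0.613 0.351 0.23 ]
right_front 0.96 [287. 264.  76.  74.] 3975 med [0.549 0.147 0.162] lo [0.485 0.084 0.009] hi [0.623 0.213 0.23 ]
drawer_cab
[... 504 characters left out ...]
0.166] hi [0.595 0.126 0.177]
die 0.5 [210. 216.  17.  15.] 143 med [0.556 0.323 0.185] lo [0.548 0.313 0.169] hi [0.57  0.335 0.188]
die 0.29 [237. 227.  27.  24.] 466 med [0.549 0.262 0.184] lo [0.522 0.236 0.163] hi [0.573 0.286 0.187]
masking_tape 0.97 [270. 141.  44.  32.] 813 med [0.737 0.243 0.255] lo [0.696 0.2   0.239] hi [0.785 0.287 0.259]
left_front 0.78 [224. 219.  83.  74.] 3656 med [0.565 0.304 0.174] lo [0.485 0.218 0.159] hi [0.658 0.354 0.23 ]
right_front 0.9 [285. 233.  76.  82.] 4172 med [0.569 0.152 0.165] lo [0.487 0.081 0.16 ] hi [0.666 0.215 0.23 ]
drawer_cabinet 0.88 [260. 195. 163. 157.] 16328 med [0.64  0.206 0.224] lo [0.487 0.083 0.063] hi [0.807 0.355 0.24 ]
0.9
```

View pics/top0.png

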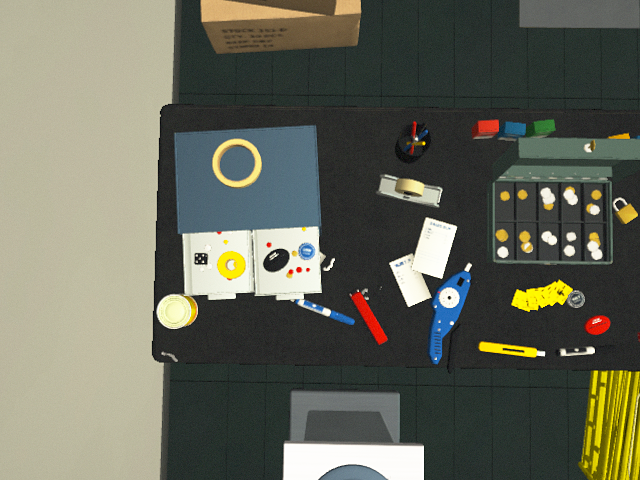

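View pics/scene0.png

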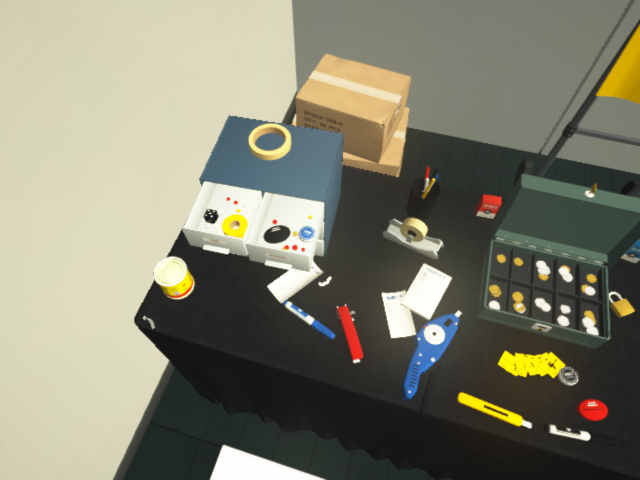

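Run:
```python
from h import *
f=grab_frame("top")
for l in ("price_gun","stapler","tape_dispenser","receipt_pad","marker_3","table_can_3"):
    for d in masks_of(f,l)[:1]:
        P=cloud(f,d["pixels"]); print(l,round(d["p"],2),"lo",np.percentile(P,2,0).round(3),"hi",np.percentile(P,98,0).round(3))
P=cloud(f,np.ones((480,640),bool))
# cabinet top outline
T=P[(P[:,2]>.232)&(P[:,2]<.243)&(P[:,0]>.5)&(P[:,0]<.9)&(P[:,1]>0)&(P[:,1]<.45)]
print("cab top",cv2.minAreaRect(T[:,:2].astype(np.float32)))
# front panel tops
for lo,hi in((.22,.36),(.08,.212)):
    Q=P[(P[:,2]>.222)&(P[:,2]<.236)&(P[:,0]>.45)&(P[:,0]<.51)&(P[:,1]>lo)&(P[:,1]<hi)]
    print("panel",len(Q),Q.min(0),Q.max(0),"slope",np.polyfit(Q[:,1],Q[:,0],1))
```

```text
price_gun 0.73 lo [ 0.335 -0.255  0.003] hi [ 0.546 -0.166  0.042]
stapler 0.62 lo [ 0.385 -0.063  0.003] hi [0.497 0.013 0.055]
tape_dispenser 0.92 lo [ 0.697 -0.187  0.   ] hi [ 0.761 -0.054  0.086]
receipt_pad 0.68 lo [0.536 0.147 0.16 ] hi [0.581 0.196 0.179]
marker_3 0.58 lo [ 0.424  0.006 -0.002] hi [0.475 0.132 0.024]
table_can_3 0.6 lo [0.414 0.365 0.001] hi [0.483 0.44  0.082]
cab top ((0.7135729789733887, 0.22726711630821228), (0.2009062021970749, 0.2805800437927246), 3.776052236557007)
panel 107 [0.48553189 0.22070892 0.22230009] [0.50497914 0.34537523 0.23491267] slope [-0.04830496  0.50412598]
panel 110 [0.48761476 0.08082791 0.22200294] [0.50884408 0.2080848  0.23537974] slope [-0.03676286  0.49821965]
```

The top picture shows the yellow roll (231,265) and the die (201,259) in the left drawer. The pouch (276,260) and tin (306,251) are in the right drawer, so that is the one to shut. The heights agree: roll top at about 0.184 and pouch top at about 0.174.

Run:
```python
from h import *
yaw=.05; o=[np.pi,0,yaw]; d=np.array([np.cos(yaw),np.sin(yaw),0])
grip(0.0)
move_straight([.211,-.641,.42],vel=.25)
goto([.43,.141,.40],o)
p=np.array([.43,.141,.209]); print(inverse_kinematics(p,o))
move_straight(p,vel=.15)
print(read_tcp_pos(),read_t())
print("contact",move_straight(p+.205*d,vel=.06,contact_N=6))
print(read_tcp_pos(),read_wrist_force(),read_t())
save(grab_frame("scene"),"scene1.png")
```

```text
[ 0.54068459  0.3388145  -1.12560412  2.04219886  0.36918023  0.98142775
 -2.29438941]
[0.43053976 0.14128815 0.20973108] 7.1333
contact True
[0.60470302 0.14989305 0.20842662] [-1.16878971 -0.05577398  1.16880881] 9.675
```

View pics/scene1.png

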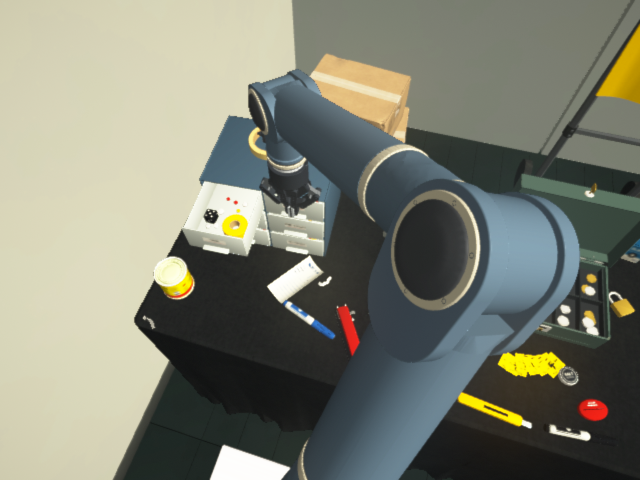

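The picture shows the right drawer flush with the drawers below it (290,215) and the left drawer still open. I'll press once more to be sure, then retreat and check with the top camera.

Run:
```python
from h import *
yaw=.05; o=[np.pi,0,yaw]; d=np.array([np.cos(yaw),np.sin(yaw),0])
p=np.array(read_tcp_pos())
print("contact",move_straight(p+.02*d,vel=.03,contact_N=8),read_tcp_pos(),read_wrist_force())
sleep(.3)
p=np.array(read_tcp_pos()); move_straight(p-.06*d,vel=.1)
q=np.array(read_tcp_pos()); q[2]=.36; move_straight(q,vel=.2)
move_straight([.43,.0,.36],vel=.25)
f=grab_frame("top"); save(f,"top1.png")
P=cloud(f,np.ones((480,640),bool))
for lo,hi in((.225,.34),(.09,.205)):
    Q=P[(P[:,2]>.15)&(P[:,2]<.236)&(P[:,0]>.45)&(P[:,0]<.65)&(P[:,1]>lo)&(P[:,1]<hi)]
    if len(Q): print("col",len(Q),Q.min(0).round(3))
for d in masks_of(f,"label_roll")[:1]:
    c=np.median(cloud(f,d["pixels"]),0); print(d["p"],c)
print(read_t())
```

```text
contact True [0.60425265 0.14939391 0.2071109 ] [ 0.3141954   0.27040534 -0.43972502]
col 3828 [0.477 0.225 0.152]
col 708 [0.605 0.09  0.151]
0.6 [0.54703349 0.26277639 0.18305667]
12.9583
```

View pics/top1.png

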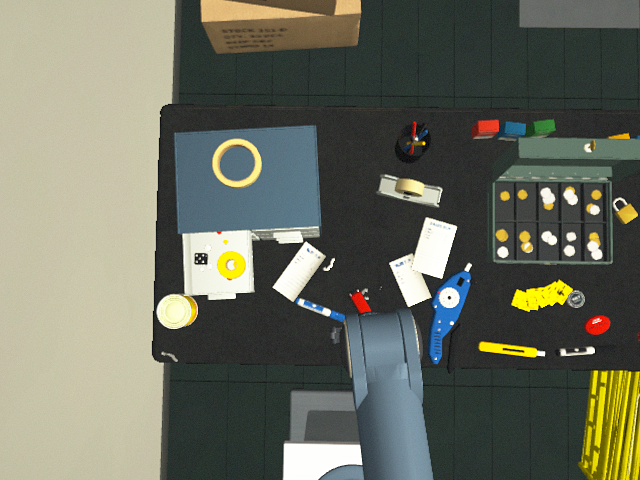

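Run:
```python
from h import *
f=grab_frame("scene"); P=cloud(f,np.ones((480,640),bool))
m=(P[:,0]>.58)&(P[:,0]<.66)&(P[:,1]>.10)&(P[:,1]<.20)
for lo,hi in((.19,.225),(.11,.15),(.035,.07)):
    Q=P[m&(P[:,2]>lo)&(P[:,2]<hi)]; x=Q[:,0]+.055*(Q[:,1]-.15)
    print(lo,len(Q),np.percentile(x,[5,25,50,75,95]).round(4))
T=P[m&(P[:,2]>.2325)&(P[:,2]<.24)]; print("shell top front",np.percentile(T[:,0]+.055*(T[:,1]-.15),[0,1,5]).round(4))
cv2.imwrite("pics/crop.png",cv2.resize(f["image"][150:290,180:360,::-1],None,fx=4,fy=4,interpolation=cv2.INTER_CUBIC))
```

```text
0.19 98 [0.6163 0.6171 0.618  0.6186 0.6192]
0.11 11 [0.6152 0.6162 0.6178 0.6179 0.6193]Traceback (most recent call last):
  File "<stdin>", line 6, in <module>
    return _quantile_unchecked(
        a, q, axis, out, overwrite_input, method, keepdims, weights)
    return _ureduce(a,
                    func=_quantile_ureduce_func,
    ...<5 lines>...
                    overwrite_input=overwrite_input,
                    method=method)
    r = func(a, **kwargs)
    result = _quantile(arr,
                       quantiles=q,
    ...<2 lines>...
                       out=out,
                       weights=wgt)
    slices_having_nans = np.isnan(arr[-1, ...])
                                  ~~~^^^^^^^^^
IndexError: index -1 is out of bounds for axis 0 with size 0
```

The top right panel (x 0.618) is flush with the shut drawer under it (0.618), so it is shut. Next I point at the roll.

Run:
```python
from h import *
move_straight([.547,.263,.34],vel=.2)
move_straight([.547,.263,.223],vel=.08)
sleep(3.3)
print(read_tcp_pos(),read_tcp_rot(),read_wrist_force(),read_t())
save(grab_frame("scene"),"scene2.png")
```

```text
[0.5469943  0.2630257  0.22300514] [3.13948264 0.01086574 0.05075843] [ 1.06426276  0.5926353  -0.1033877 ] 19.5083
```

View pics/scene2.png

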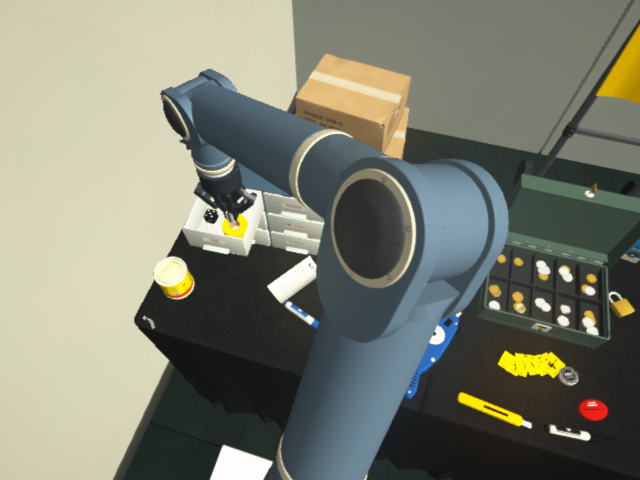

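The fingertips are right above the roll (235,225). The left drawer is open and the right one shut.

```bash
python3 -c "
from plant import *
print(close_job())"
```

```text
the job is handed in; nothing more can be done
None
```

The top right drawer is shut (its front measures flush with the drawer below), the roll's top left drawer is still open, and the gripper held still about 2 cm above the middle of the roll for over three seconds before I handed the job in at about 20 s; no verdict came back.

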